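Clamp the seed box shut

TASK

Clamp the lidded seed box shut: push the metal clamp strap round over the lid until it is against its stop post, and only then push the strap's cam lever fully down, so that the foot presses on the lid. Only push, with the fingers; do not lift the lid, and leave the lid, cups and the other loose things where they are.

Things in the scene. Friction and masses are not known exactly. Their poses are not given: they have to be found in the camera images.
- box: White open tub 180 x 160 mm (x, y), rim 78 mm above the table, on a plywood board 200 x 280 mm; all fixed to the table. Origin: on the table under the tub's centre, z up; its yaw varies. A steel pivot post, 22 mm thick, at its +y side (x 0, y +105 mm) carries the strap. The closed strap runs from there over the lid along the box's -y to the stop post.
- strap_pivot (a point): Point on the strap's vertical swing axis, at the height of the strap's underside (104 mm above the table); turns with the box, not with the strap. A cap 20 mm across and 6 mm high lies on the strap here.
- stop_post (a point): Top of the thin steel stop post, 10 mm thick, at the box's x +17.5, y -98 mm, 120 mm above the table. The closed strap lies along its -x side.
- strap (a joint): Swing of the strap, rad: 0 = across the lid (along the box's -y), against its stop post; positive = swung open towards the box's -x; at 1.57 it points along the box's -x. Travel 0 to 2.0, starts at 0.9 to 1.7. It stays where left; turning takes about 0.15 N m (2.5 N at 60 mm from the axis).
- strap_end (a point): Middle of the strap's free end, at mid-thickness, 203 mm from its swing axis. The strap is a flat aluminium bar 24 mm wide, 10 mm thick, underside 104 mm above the table (18 mm over the lid's top). Between the pivot cap and the lever's cheeks (from 94 mm out) nothing stands on it.
- lever (a joint): Cam lever on the strap, rad: 0 = raised, 60 degrees above horizontal, leaning outward to the strap's free end; 1.05 = fully down, flat along the strap, pointing to its free end. Starts 0 to 0.15, stays where left, takes about 0.2 N m (3 N near its end), up to twice that over the last fifth.
- lever_axle (a point): Middle of the lever's horizontal axle, which crosses the strap 105 mm from the swing axis, 128 mm above the table, between two steel cheeks (27 mm over both, 22 mm long along the strap) that reach 134 mm above the table.
- lever_end (a point): Middle of the free end of the lever's black handle, on its centre line, 80 mm from the axle. The handle is a flat straight bar 18 mm wide and 12 mm thick, its centre line through the axle.
- foot: Rubber-soled pressure foot, 28 mm across, under the strap below the lever's axle; origin at the centre of its sole. The lever drives it down: about 4 mm above the lid with the lever raised, pressing on the lid by the last fifth of the lever's travel.
- lid: Loose grey lid 190 x 170 mm, 8 mm thick, lying on the tub's rim with a low plug inside; origin at the centre of the plate's underside (78 mm above the table), top at 86 mm. A knob 28 mm across, rising to 109 mm above the table, stands at its +x side, 65 mm from the centre.
- cup_a: Green plastic cup, 64 mm across, 65 mm tall, standing on the robot's side of the box, under the strap's sweep; origin at its underside.
- cup_b: Second such green cup beside the first.
- mug: White mug, 76 mm across, 85 mm tall, at the box's -y side; origin at its underside.
- bottle: Clear bottle, 64 mm across, 190 mm tall, beyond the +x, +y corner of the box; origin at its underside.
- jar: Glass jar with steel cap, 60 mm across, 75 mm tall, beyond the box (+x); origin at its underside.
- trowel: Flat hand tool with wooden handle, 200 mm long, lying at the box's +y side, nearer the robot; origin at its underside.

How it is judged:
By the outcome, as a careful person would: the job done as asked, in the order asked, and still so for the second after the job is handed in, with the robot touching nothing.
It also fails if it takes over 45 s, if anything falls off the work surface, if the arm or the gripper's body presses on something with over 40 N, if the wrist force passes 120 N, or if a joint passes its speed limit or range.

ROBOT

A 7-joint arm with a two-finger parallel gripper is mounted at the origin on the work surface. World frame = base frame: x ahead of the robot, y to its left, z up, the work surface at z = 0. Lengths are in m, angles in rad, forces in N, time in s.
With the tool pointing down it reaches from about 0.425 to 0.875 m from the base axis. Payload 9.9 kg.
Tool frame: the origin (TCP) lies at the very end of the fingers, on their centre line; the grasp point (between the pads) lies 19 mm behind it; x points along the fingers, y is the direction in which the jaws open and shut, and the axes are right-handed (so a half turn about x gives the same grasp; the last joint's range is limited). The gripper opens to 85 mm and grips with 20 to 120 N. Pads are 22 mm wide; open, the fingers measure 114 mm over their backs; the gripper's body (76 mm by 85 mm) begins 54 mm behind the grasp point. The pads swing forward as they close: fully open they stand 13 mm farther back than shut.
Start: joints at [1.192, 0.576, 0.025, 1.437, -0.015, 1.129, -0.057], TCP at [0.196, -0.646, 0.231] pointing down, gripper open.
Joint ranges: [-2.76, 2.76], [-0.34, 2.15], [-1.52, 1.57], [0.19, 2.46], [-1.09, 4.23], [0.17, 1.99], [-2.82, 2.82]. Speed limits (rad/s): [2.22, 2.22, 3.01, 3.01, 3.14, 3.14, 3.14].

INTERFACE

Orientations are given as a unit quaternion [w, x, y, z].
In Python, from bench import read_state, eyes, robot gives the robot as it stands.
- The arm moves only by the shell command python3 -m handwheel 'ROWS' [FORCE]. ROWS is JSON, one flat list of numbers, 7 for each row, row after row: the finger opening in m, from 0 to 0.0854, then the shift along the world's x, y, z in m, then the turn, a rotation vector about the world's x, y, z in degrees. A call has 1 to 5 rows; each row shifts and turns the commanded pose from where the row before left it; what a row does not reach is not made up. A row lasts 1/8 s, in which the tool goes at most 62.5 mm and 10.7 degrees, less where a joint would pass 70% of its speed; a pose out of reach is approached as far as the arm can. A call is refused whole if a number of a shift passes 0.0625 or a number of a turn 10.7, either way. A call with a gripper value outside its range is refused whole. The fingers move at their own pace and stop on an object; FORCE is the grip in N (left out, the last holds). Time passes only in rows, so rows that do not move let the fingers close. It gives the time, the measured TCP pose, the force and the opening at its end, in the units of the state.
- read_state(): the state, without advancing time (a new reading comes with each control period).
- eyes.get_image(name): name is "scene" or "top" or "wrist"; returns (picture, depth): 384x512x3 uint8, blue, green, red; 384x512 float32, m along the optical axis (not along the pixel's ray), 0 where there is no reading.
- eyes.get_calibration(name): a dict with "fx", "fy", "cx", "cy" (pixels), "R" (3x3) and "t" (3): a world point X has camera coordinates R X + t; the wrist camera has in their place "T_tool_cam" (4x4, takes a point from camera to tool coordinates, whose origin is the TCP and whose axes are the tool frame's). Camera axes: x right, y down, z forward; pixel columns grow to the right and rows downward; lengths in m; the calibration is good to about 2 mm. A picture is of the moment at which its call begins: read the wrist's pose just before it. get_calibration takes no time and is no camera call.
- robot.job_done(): hands the job in, once; it reports no verdict.
The state is a dict: "t": time; "joint_positions": joint angles; "joint_velocities": joint speeds; "tau": joint torques, N m; "tool_pos": TCP position; "orientation": TCP orientation; "wrist_force": force on the tool from outside, world axes, zero at the start; "wrist_torque": the same for the moment, N m; "finger_gap": opening from 0.0 (shut) to 1.0 (fully open).
Only numpy, scipy, OpenCV 4.12 (cv2) and the standard library are available. Lean on these libraries where they do the work, as an engineer would, in place of code of your own. Each camera call takes 0.05 s, during which the arm holds its last target. There are 200 camera calls.

## Working session

There is one attempt and no reset: what is moved stays moved. The work goes in short steps, Python scripts to look and compute and a shell command to move; the robot and the scene stay as the last step left them, time stands still between calls to the robot, and variables do not carry over. Pictures are saved under pics/ and viewed, about 8 in all and at most 12, crops included, and the job is handed in when it is done.

```bash
mkdir -p pics; ls; cat > h.py <<'E'
import numpy as np, cv2, json
from bench import read_state, eyes, robot
def grab(n,tag):
    s=read_state(); p,d=eyes.get_image(n); cv2.imwrite(f'pics/{tag}.png',p); np.savez(f'pics/{tag}.npz',p=p,d=d,pos=s['tool_pos'],q=s['orientation'])
    return p,d
def ray(n,u,v):
    c=eyes.get_calibration(n); R=np.array(c['R']);t=np.array(c['t'])
    return -R.T@t, R.T@np.array([(u-c['cx'])/c['fx'],(v-c['cy'])/c['fy'],1.])
def onz(n,u,v,z):
    o,r=ray(n,u,v); return o+r*(z-o[2])/r[2]
def dep(n,u,v,d):
    o,r=ray(n,u,v); return o+r*d
def cloud(n,d):
    c=eyes.get_calibration(n); R=np.array(c['R']);t=np.array(c['t'])
    v,u=np.indices(d.shape); X=np.stack([(u-c['cx'])/c['fx']*d,(v-c['cy'])/c['fy']*d,d],-1)
    return (X-t)@R
E
python3 - <<'E'
from h import *
p,d=grab('top','top0'); q,e=grab('scene','scene0')
cv2.imwrite('pics/both0.png',cv2.resize(np.hstack([p,q]),(800,300)))
print(read_state())
for n in('top','scene'):print(n,ray(n,256,192))
E
```

```text
pics
{'t': 0.1, 'joint_positions': array([ 1.19221442,  0.57645469,  0.02483345,  1.43780368, -0.01502339,
        1.12900474, -0.05648182]), 'joint_velocities': array([-2.61725397e-05, -2.13990817e-03, -2.61438361e-04, -2.30335148e-03,
       -5.44094780e-04, -1.16134910e-03,  5.31187164e-04]), 'tau': array([ 6.21967250e-03, -7.67301607e+01,  2.25810930e+00, -2.86605674e+01,
        1.59133784e-02,  8.56088824e-03, -8.48969364e-06]), 'tool_pos': array([ 0.19601542, -0.64549641,  0.23053127]), 'orientation': array([-0.10334543, -0.69934344, -0.10437971,  0.69953081]), 'wrist_force': array([0.15943284, 0.20092957, 0.61624418]), 'wrist_torque': array([ 0.06513964, -0.05827904,  0.0093556 ]), 'finger_gap': 0.9998619218716834}
top (array([0.48531132, 0.03110839, 1.27242781]), array([ 0.07837658, -0.03129259, -0.99647313]))
scene (array([1.24509547, 0.1455395 , 0.85408601]), array([-0.67133063, -0.1526668 , -0.72527372]))
```

View pics/top0.png

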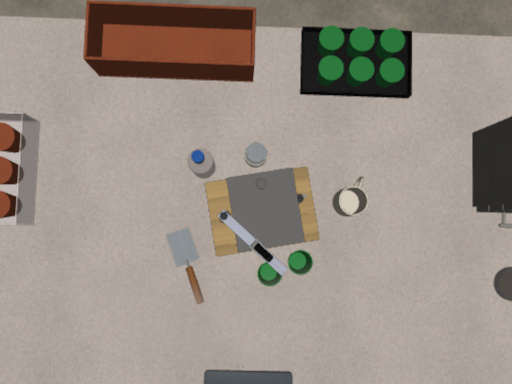

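View pics/scene0.png

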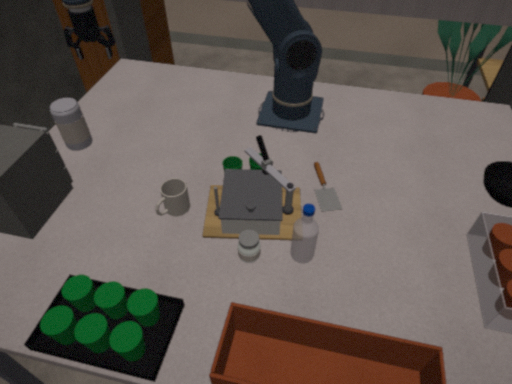

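The top view shows the pivot at about (224,216), the stop post at (299,198), the strap's free end near (284,272), the black lever at (264,253), and cups at (270,273) and (300,262). Next I'll turn these into positions.

```bash
python3 - <<'E'
from h import *
z=np.load('pics/top0.npz'); p,d=z['p'],z['d']; C=cloud('top',d)
win=np.zeros(d.shape,bool); win[190:290,200:320]=1
m=win&(C[...,2]>.107)&(C[...,2]<.119); P=C[m]; print('strap pts',len(P),P[:,2].mean())
g=(p.max(-1)>110)&m; P=C[g][:,:2]; print(len(P)); r=cv2.fitLine(P.astype(np.float32),cv2.DIST_HUBER,0,.001,.001).ravel();print('line',r)
s=(P-r[2:])@r[:2]; print(r[2:]+r[:2]*s.min(), r[2:]+r[:2]*s.max())
h=win&(C[...,2]>.14); print('lever', h.sum(), C[h].max(0),C[h].min(0), C[h].mean(0))
# lid: gray plane at .086
l=win&(abs(C[...,2]-.086)<.006); ys,xs=np.nonzero(l); L=np.array([onz('top',a,b,.086)[:2] for a,b in zip(xs,ys)])
win2=np.zeros(d.shape,bool); win2[150:270,190:330]=1
l=(win2&(abs(C[...,2]-.086)<.006)).astype(np.uint8)
pp=onz('top',224,216,.12); print('pivot',pp,'stop',onz('top',299.5,198.5,.12))
hsv=cv2.cvtColor(p,cv2.COLOR_BGR2HSV)
w=(cv2.inRange(hsv,(8,90,90),(25,255,255))&(win2*255).astype(np.uint8))
ys,xs=np.nonzero(w); 
B=np.array([onz('top',a,b,.012)[:2] for a,b in zip(xs,ys)],np.float32); print('board',cv2.minAreaRect(B))
for u,v in((270,273),(300,262)): print('cup',onz('top',u,v,.06),C[v,u])
bg=cv2.resize(p[180:300,195:325],None,fx=6,fy=5,interpolation=cv2.INTER_CUBIC); cv2.imwrite('pics/c0.png',cv2.resize(p[185:290,195:325],(780,630-30),interpolation=cv2.INTER_CUBIC))
E
```

```text
strap pts 611 0.1143327759941626
576
line [0.6508745  0.7591853  0.45739844 0.00830879]
[ 0.38210384 -0.07951545] [0.52187101 0.08351012]
lever 212 [0.48531132 0.03110839 1.27242781] [ 0.41163991 -0.04360231  0.14045284] [ 0.44411336 -0.01029974  0.43857216]Traceback (most recent call last):
  File "<stdin>", line 9, in <module>
  File "h.py", line 10, in onz
    o,r=ray(n,u,v); return o+r*(z-o[2])/r[2]
        ~~~^^^^^^^
  File "h.py", line 7, in ray
    c=eyes.get_calibration(n); R=np.array(c['R']);t=np.array(c['t'])
ValueError: time passes only in moves, steps and waits
```

```bash
sed -i 's/^def grab/import functools\n@functools.lru_cache(None)\ndef cal(n): return eyes.get_calibration(n)\ndef grab/; s/c=eyes.get_calibration(n)/c=cal(n)/' h.py; python3 - <<'E'
from h import *
z=np.load('pics/top0.npz'); p,d=z['p'],z['d']; C=cloud('top',d)
win2=np.zeros(d.shape,bool); win2[150:270,190:330]=1
print('pivot',onz('top',224,216,.12),'stop',onz('top',299.5,198.5,.12))
hsv=cv2.cvtColor(p,cv2.COLOR_BGR2HSV)
w=(cv2.inRange(hsv,(8,90,90),(25,255,255))&(win2*255).astype(np.uint8))
ys,xs=np.nonzero(w); 
B=np.array([onz('top',a,b,.012)[:2] for a,b in zip(xs,ys)],np.float32); print('board',cv2.minAreaRect(B))
for u,v in((270,273),(300,262),(350,202),(184,245),(200,160)): print('obj',onz('top',u,v,.06),C[v,u])
win=np.zeros(d.shape,bool); win[190:290,200:320]=1
h=win&(C[...,2]>.14)&(C[...,2]<.3); print('lever', h.sum(), C[h].max(0),C[h].min(0)); Q=C[h]; print(Q[Q[:,2].argsort()[-12:]].mean(0))
cv2.imwrite('pics/c0.png',cv2.resize(p[185:290,195:325],(780,600),interpolation=cv2.INTER_CUBIC))
E
```

```text
pivot [0.51496942 0.07120204 0.12      ] stop [ 0.56324141 -0.11226832  0.12      ]
board ((0.5161770582199097, 0.008693978190422058), (0.2207373082637787, 0.35011377930641174), 10.90628719329834)
obj [ 0.37481151 -0.04846352  0.06      ] [ 0.36958353 -0.05222823  0.00263749]
obj [ 0.4046385  -0.12455187  0.06      ] [ 0.40127632 -0.13103929  0.00946997]
obj [ 0.56218999 -0.25104277  0.06      ] [ 0.56553292 -0.26331161  0.00727976]
obj [0.43984569 0.17245304 0.06      ] [0.43766892 0.17922023 0.00195232]
obj [0.65897577 0.13978609 0.06      ] [0.63985304 0.12781925 0.1935042 ]
lever 161 [ 0.45003868 -0.00331761  0.20057757] [ 0.41163991 -0.04360231  0.14045284]
[ 0.42096727 -0.03490984  0.19852578]
```

View pics/c0.png

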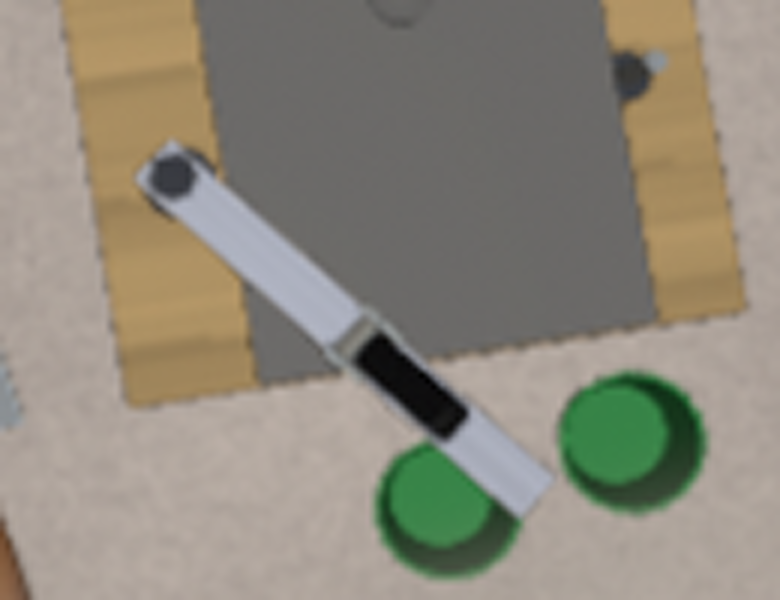

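Estimates:
- Pivot at about (0.515, 0.073).
- Stop post top is the small bright square at crop (655,62), about (0.569, -0.123). That is 203 mm from the pivot, against 204 expected.
- Box yaw about 10.5° and strap angle about 0.89 rad.

Now I'll go round over the scene with the fingers shut.

```bash
python3 -m handwheel '[0,0.05,0.06,0.01,0,0,0, 0,0.05,0.06,0.01,0,0,0, 0,0.05,0.06,0.01,0,0,0, 0,0.05,0.06,0.01,0,0,0, 0,0.05,0.06,0.01,0,0,0]' 20
python3 - <<'E'
from h import *
from scipy.spatial.transform import Rotation as R
s=read_state(); q=s['orientation']; print(R.from_quat([*q[1:],q[0]]).as_matrix().round(3)); print(s['joint_positions'].round(2))
E
```

```text
t: 0.72
tool_pos: [0.3955, -0.4059, 0.271]
orientation: [-0.104, -0.699, -0.104, 0.7]
wrist_force: [0.8, -0.4, 0.1]
finger_gap: 0.002
[[-0.     0.291 -0.957]
 [ 0.    -0.957 -0.291]
 [-1.    -0.     0.   ]]
[ 0.73  0.38 -0.02  1.67  0.01  1.09 -0.57]
```

```bash
python3 -m handwheel '[0,0.005,0.06,0,0,0,0, 0,0.005,0.06,0,0,0,0, 0,0.005,0.06,0,0,0,0, 0,0,0.06,0,0,0,0, 0,0,0.06,0,0,0,-6]'
python3 -m handwheel '[0,-0.01,0.06,0,0,0,0, 0,-0.01,0.04,0,0,0,0, 0,0,0,0,0,0,0, 0,0,0,0,0,0,0]'
```

```text
t: 1.35
tool_pos: [0.4092, -0.1059, 0.2709]
orientation: [0.066, 0.704, 0.066, -0.704]
wrist_force: [1.9, 0.6, 0.4]
finger_gap: -0.002
t: 1.85
tool_pos: [0.3896, -0.0083, 0.2709]
orientation: [-0.067, -0.704, -0.067, 0.704]
wrist_force: [1.0, -0.5, -0.7]
finger_gap: -0.001
```

```bash
python3 -m handwheel '[0,0.021,0.035,0,0,0,0, 0,0.021,0.035,0,0,0,0, 0,0,0,0,0,0,0, 0,0,0,-0.05,0,0,0, 0,0,0,-0.04,0,0,0]'
python3 -m handwheel '[0,0,0,0,0,0,0]'
python3 - <<'E'
from h import *
p,d=grab('top','top1');q,e=grab('wrist','w1')
cv2.imwrite('pics/b1.png',np.hstack([cv2.resize(p[165:295,190:320],(400,400)),cv2.resize(q,(400,400))]))
print(read_state()['tool_pos'])
E
```

```text
t: 2.48
tool_pos: [0.4314, 0.0601, 0.1796]
orientation: [-0.066, -0.704, -0.066, 0.704]
wrist_force: [0.0, 0.3, 0.3]
finger_gap: -0.003
t: 2.6
tool_pos: [0.4298, 0.0601, 0.1791]
orientation: [-0.067, -0.702, -0.066, 0.706]
wrist_force: [0.1, -0.3, 0.9]
finger_gap: -0.003
[0.43194941 0.06127831 0.18175793]
```

View pics/b1.png

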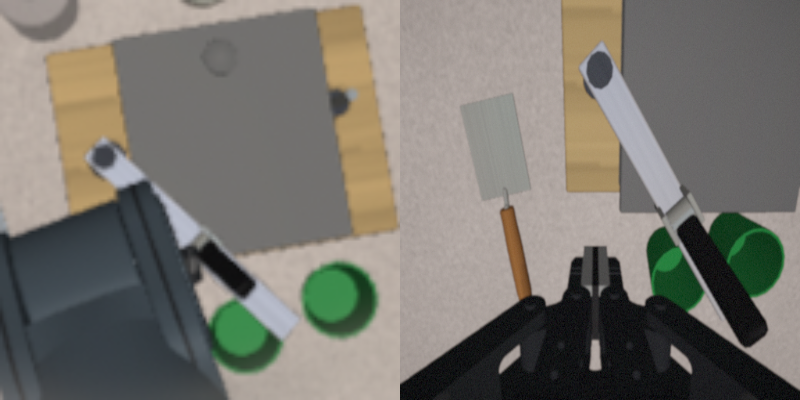

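```bash
python3 -m handwheel '[0,0,0,-0.04,0,0,0, 0,0,0,-0.037,0,0,0, 0,0,0,0,0,0,0]'
python3 - <<'E'
from h import *
P=np.array([.515,.073])
prev=None
for a in (-130.6,-120,-110,-100,-90,-84,-79.4):
    A=np.radians(a);u=np.array([np.cos(A),np.sin(A)]);t=np.array([-u[1],u[0]])
    g=np.radians(abs(a+90-10.6)); off=.012+.011*np.cos(g)+.0145*np.sin(g)
    X=P+.057*u-off*t; print(a,X.round(4),None if prev is None else (X-prev).round(4)); prev=X
E
```

```text
t: 3.08
tool_pos: [0.4314, 0.0617, 0.1039]
orientation: [-0.067, -0.703, -0.067, 0.705]
wrist_force: [-0.6, -0.3, -0.2]
finger_gap: -0.002
-130.6 [0.455  0.0494] None
-120 [0.4607 0.0385] [ 0.0057 -0.0108]
-110 [0.4684 0.0293] [ 0.0077 -0.0092]
-100 [0.4781 0.0216] [ 0.0097 -0.0077]
-90 [0.4895 0.016 ] [ 0.0114 -0.0056]
-84 [0.497  0.0138] [ 0.0074 -0.0022]
-79.4 [0.5029 0.0127] [ 0.0059 -0.001 ]
```

```bash
python3 -m handwheel '[0,0.012,-0.006,-0.003,0,0,0, 0,0.012,-0.007,0,0,0,0, 0,0.006,-0.011,0,0,0,0, 0,0.008,-0.009,0,0,0,0, 0,0.01,-0.008,0,0,0,0]'; python3 -m handwheel '[0,0,0,0,0,0,0]'
```

```text
t: 3.7
tool_pos: [0.4797, 0.0205, 0.1011]
orientation: [-0.067, -0.704, -0.067, 0.704]
wrist_force: [-1.5, 2.7, 1.0]
finger_gap: 0.0
t: 3.82
tool_pos: [0.4806, 0.0201, 0.101]
orientation: [0.067, 0.704, 0.066, -0.704]
wrist_force: [0.1, 0.5, -0.2]
finger_gap: 0.004
```

Contact was made (about 3 N). I'll carry on towards the stop.

```bash
python3 -m handwheel '[0,0.009,-0.004,0,0,0,0, 0,0.006,-0.002,0,0,0,0, 0,0.004,-0.001,0,0,0,0]'; python3 -m handwheel '[0,0.003,0,0,0,0,0]';python3 -m handwheel '[0,0.002,0,0,0,0,0]'
python3 - <<'E'
from h import *
grab('top','top2');q,e=grab('wrist','w2')
cv2.imwrite('pics/b2.png',q)
E
```

```text
t: 4.2
tool_pos: [0.4987, 0.0143, 0.1009]
orientation: [-0.067, -0.704, -0.067, 0.704]
wrist_force: [-3.1, 1.5, -0.0]
finger_gap: 0.0
t: 4.32
tool_pos: [0.5015, 0.0141, 0.1008]
orientation: [-0.067, -0.704, -0.067, 0.704]
wrist_force: [-2.1, 0.8, -0.7]
finger_gap: -0.0
t: 4.45
tool_pos: [0.5034, 0.014, 0.1009]
orientation: [-0.067, -0.704, -0.067, 0.704]
wrist_force: [-2.7, -0.3, -0.0]
finger_gap: -0.006
```

View pics/b2.png

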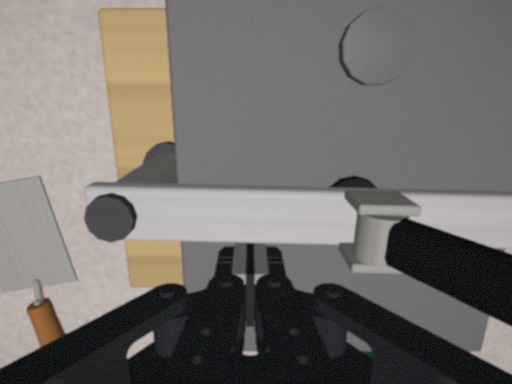

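The strap is now nearly across the lid, with the pivot cap at (110,217) and the cheeks at (380,230). I'll keep nudging until the force rises.

```bash
for i in 1 2 3; do python3 -m handwheel '[0,0.002,0.0004,0,0,0,0]' | sed -n '2p;4p'; done
```

```text
tool_pos: [0.5052, 0.0141, 0.1009]
wrist_force: [-2.7, -1.9, -0.4]
tool_pos: [0.5054, 0.0141, 0.1008]
wrist_force: [-14.2, -4.5, 10.4]
tool_pos: [0.5054, 0.0141, 0.1006]
wrist_force: [-18.7, -4.0, 12.9]
```

The force jumped to 19 N while the tool stopped moving, which suggests the stop. I'll back off, rise and verify.

```bash
python3 -m handwheel '[0,-0.015,0.003,0,0,0,0, 0,-0.03,0.005,0,0,0,0, 0,0,0,0.06,0,0,0, 0,0,0,0.0625,0,0,0, 0,0,0,0.05,0,0,0]'
python3 -m handwheel '[0,-0.02,0,0,0,0,0, 0,0,0,0,0,0,0]'
python3 - <<'E'
from h import *
p,_=grab('top','top3');q,e=grab('wrist','w3');s,_=grab('scene','s3')
cv2.imwrite('pics/b3.png',np.hstack([cv2.resize(p[165:295,190:320],(400,400)),cv2.resize(q,(400,400))]))
E
```

```text
t: 5.55
tool_pos: [0.4652, 0.0241, 0.2765]
orientation: [0.067, 0.705, 0.067, -0.702]
wrist_force: [1.4, -0.7, -0.3]
finger_gap: 0.0
t: 5.8
tool_pos: [0.4442, 0.0238, 0.2743]
orientation: [0.067, 0.705, 0.067, -0.703]
wrist_force: [0.8, -0.5, -0.1]
finger_gap: 0.002
```

View pics/b3.png

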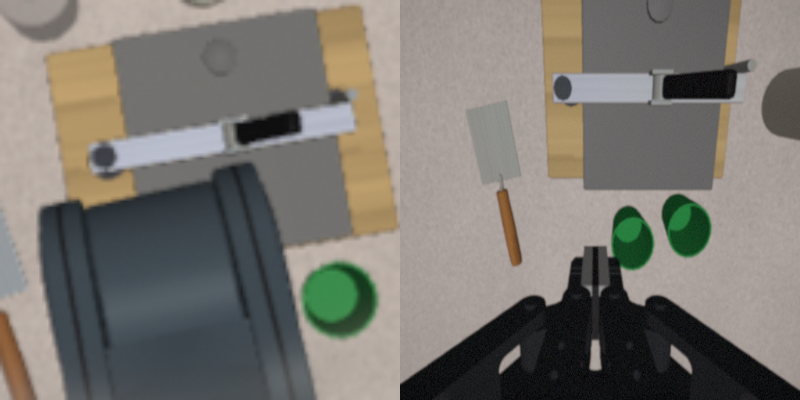

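The strap now lies across the lid, with its free end beside the stop post at about (350,105) in the left half. Now I'll measure the strap line and the lever.

```bash
python3 - <<'E'
from h import *
z=np.load('pics/top3.npz'); p,d=z['p'],z['d']; C=cloud('top',d)
win=np.zeros(d.shape,bool); win[185:235,210:312]=1
m=win&(abs(C[...,2]-.114)<.004)&(p.max(-1)>120); P=C[m][:,:2].astype(np.float32)
r=cv2.minAreaRect(P); print(r, cv2.boxPoints(r).round(4).tolist())
l=cv2.fitLine(P,cv2.DIST_HUBER,0,.001,.001).ravel(); print(l,np.degrees(np.arctan2(l[1],l[0])))
h=win&(C[...,2]>.145)&(C[...,2]<.3)&(p.max(-1)<60); Q=C[h]; print(len(Q))
k=Q[Q[:,2].argsort()[-15:]]; print('lever top',k.mean(0), 'mean',Q.mean(0))
# wrist camera strap colour mask cross-check of lever tip by scene
E
```

```text
((0.5337123274803162, -0.021933235228061676), (0.03073480911552906, 0.21814678609371185), 12.962790489196777) [[0.4943000078201294, 0.08089999854564667], [0.5432000160217285, -0.13169999420642853], [0.573199987411499, -0.12479999661445618], [0.5242000222206116, 0.08780000358819962]]
[ 0.18139856 -0.98340964  0.53188145 -0.01567551] -79.54877
126
lever top [ 0.54339915 -0.06634804  0.19742074] mean [ 0.54069651 -0.05330345  0.17621329]
```

The strap line is at -79.5°, which matches the box yaw of 10.5°, so it is closed. Next I'll go above the axle, just inboard of the raised lever.

```bash
python3 -m handwheel '[0,0.045,-0.025,0,0,0,0, 0,0.045,-0.025,0,0,0,0, 0,0,0,-0.03,0,0,0, 0,0,0,-0.03,0,0,0, 0,0,0,0,0,0,0]'
python3 -m handwheel '[0,0,0,0,0,0,0]'
python3 - <<'E'
from h import *
s=read_state();print(s['tool_pos'],s['wrist_force'])
q,e=grab('wrist','w4');cv2.imwrite('pics/b4.png',q)
d=s['tool_pos'][:2]-[.515,.073];u=np.array([.1817,-.9834]);print('r',d@u,'lat',d@[.9834,.1817])
E
```

```text
t: 6.58
tool_pos: [0.5336, -0.0265, 0.211]
orientation: [-0.067, -0.702, -0.067, 0.706]
wrist_force: [0.1, 0.2, 0.8]
finger_gap: -0.001
t: 6.7
tool_pos: [0.5353, -0.0264, 0.2141]
orientation: [0.067, 0.704, 0.067, -0.704]
wrist_force: [0.4, 0.4, -0.4]
finger_gap: -0.0
[ 0.53525904 -0.0263655   0.21407708] [ 0.3857873   0.36781786 -0.44289461]
r 0.10139710255833001 lat 0.0018680265206250171
```

View pics/b4.png

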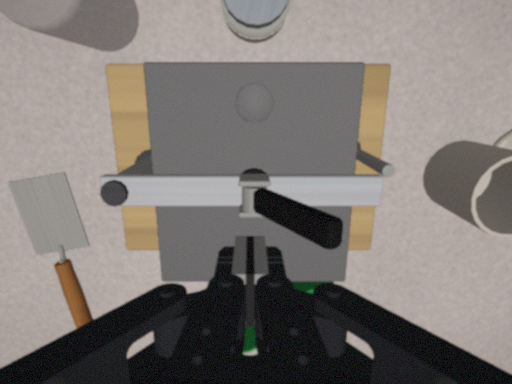

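The tip is 2 mm off the strap's centre line and just inboard of the raised lever (handle end at (325,230), appearing shifted by parallax). Now I'll push outward and down along the lever's arc.

```bash
python3 -m handwheel '[0,0,0,-0.028,0,0,0, 0,0.002,-0.014,0,0,0,0, 0,0.002,-0.010,-0.005,0,0,0, 0,0.001,-0.008,-0.007,0,0,0]';  python3 -m handwheel '[0,0.001,-0.007,-0.008,0,0,0]';python3 -m handwheel '[0,0.001,-0.006,-0.009,0,0,0]'
```

```text
t: 7.25
tool_pos: [0.5408, -0.0596, 0.1746]
orientation: [0.067, 0.705, 0.067, -0.703]
wrist_force: [0.7, 2.4, 5.0]
finger_gap: -0.004
t: 7.38
tool_pos: [0.5415, -0.0663, 0.166]
orientation: [0.067, 0.705, 0.067, -0.703]
wrist_force: [1.4, 1.4, 4.4]
finger_gap: 0.0
t: 7.5
tool_pos: [0.5423, -0.0723, 0.1565]
orientation: [0.067, 0.704, 0.067, -0.703]
wrist_force: [0.5, 0.2, 5.5]
finger_gap: -0.001
```

```bash
python3 -m handwheel '[0,0.001,-0.005,-0.009,0,0,0]';python3 -m handwheel '[0,0.001,-0.006,-0.006,0,0,0]';python3 -m handwheel '[0,0.001,-0.004,-0.004,0,0,0]';python3 -m handwheel '[0,0,-0.002,-0.003,0,0,0]'
```

```text
t: 7.62
tool_pos: [0.5428, -0.077, 0.147]
orientation: [0.067, 0.704, 0.067, -0.704]
wrist_force: [1.1, 2.4, 2.5]
finger_gap: 0.003
t: 7.75
tool_pos: [0.5432, -0.0819, 0.1406]
orientation: [-0.067, -0.703, -0.068, 0.704]
wrist_force: [0.5, 3.4, 3.0]
finger_gap: 0.005
t: 7.88
tool_pos: [0.5441, -0.0862, 0.1369]
orientation: [-0.067, -0.703, -0.068, 0.704]
wrist_force: [-1.7, 3.2, 4.6]
finger_gap: 0.002
t: 8.0
tool_pos: [0.5446, -0.0883, 0.1343]
orientation: [-0.067, -0.704, -0.067, 0.704]
wrist_force: [-1.7, 4.5, 7.0]
finger_gap: 0.002
```

```bash
for i in 1 2 3; do python3 -m handwheel '[0,0,0,-0.002,0,0,0]'| sed -n '2p;4p'; done
```

```text
tool_pos: [0.5448, -0.0883, 0.1334]
wrist_force: [-6.0, 3.9, 27.0]
tool_pos: [0.5451, -0.0884, 0.1327]
wrist_force: [-9.8, 4.2, 41.8]
tool_pos: [0.5453, -0.0884, 0.1321]
wrist_force: [-15.8, 3.7, 57.5]
```

There's a hard stop at z ≈ 0.133, and 134 mm was expected for a flat handle. I'll lift straight off and check.

```bash
python3 -m handwheel '[0,0,0,0.01,0,0,0, 0,0,0,0.05,0,0,0, 0,0,0,0.06,0,0,0, 0,-0.05,0.02,0.02,0,0,0, 0,-0.06,0.02,0,0,0,0]'; python3 -m handwheel '[0,-0.02,0,0,0,0,0, 0,0,0,0,0,0,0]'
python3 - <<'E'
from h import *
p,d=grab('top','top5');q,e=grab('wrist','w5');s,f=grab('scene','s5')
C=cloud('top',d)
win=np.zeros(d.shape,bool); win[185:235,210:312]=1
m=win&(abs(C[...,2]-.114)<.004)&(p.max(-1)>120); P=C[m][:,:2].astype(np.float32)
l=cv2.fitLine(P,cv2.DIST_HUBER,0,.001,.001).ravel(); print(len(P),l,np.degrees(np.arctan2(l[1],l[0])))
S=cloud('scene',f); k=(p.max(-1)<60)&win
U=np.array([.1817,-.9834])
for n,CC,im in(('top',C,p),('scene',S,s)):
    D=CC[...,:2]-[.515,.073]; r=D@U; lat=D@np.array([.9834,.1817])
    for a,b in((.125,.14),(.145,.16),(.165,.182)):
        w=(r>a)&(r<b)&(abs(lat)<.007)&(CC[...,2]>.1); print(n,a,w.sum(),np.median(CC[w][:,2]) if w.any() else None, np.median(im[w].max(-1)) if w.any() else None)
cv2.imwrite('pics/b5.png',np.hstack([cv2.resize(s[140:260,180:340],(400,300)),cv2.resize(q,(400,300))]))
cv2.imwrite('pics/c5.png',np.hstack([cv2.resize(p[165:295,190:320],(400,400))]))
E
```

```text
t: 9.0
tool_pos: [0.4352, -0.0489, 0.2696]
orientation: [0.067, 0.705, 0.066, -0.703]
wrist_force: [0.3, 0.5, -0.4]
finger_gap: 0.0
t: 9.25
tool_pos: [0.414, -0.0495, 0.2687]
orientation: [-0.067, -0.704, -0.066, 0.704]
wrist_force: [1.3, -0.0, 0.8]
finger_gap: 0.001
439 [ 0.1731435  -0.9848966   0.5276661   0.00325357] -80.02936
top 0.125 36 0.13431235244133566 35.0
top 0.145 38 0.13438552033344098 35.0
top 0.165 40 0.13405625763838663 35.0
scene 0.125 23 0.1332021859937237 29.0
scene 0.145 25 0.13337379528904578 39.0
scene 0.165 26 0.13245716650991018 50.5
```

View pics/b5.png

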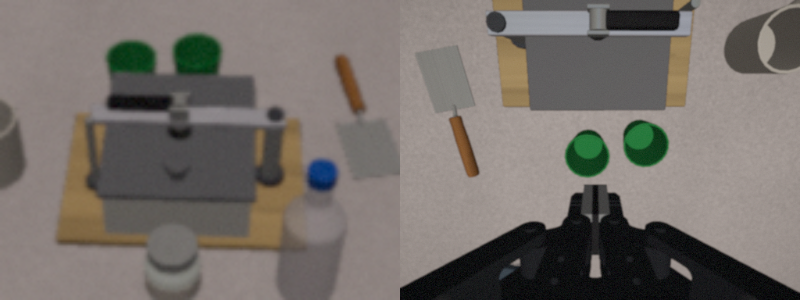

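The handle lies flat at z = 0.134 along its whole length, and the foot is down on the lid. One last check that the strap end did not leave the post and nothing else moved.

```bash
python3 - <<'E'
from h import *
U=np.array([.1817,-.9834]);N=np.array([.9834,.1817])
for t in('top3','top5'):
    z=np.load(f'pics/{t}.npz');p,C=z['p'],cloud('top',z['d']); D=C[...,:2]-[.515,.073]; r=D@U;lat=D@N
    for a,b in((.02,.09),(.188,.2)):
        w=(r>a)&(r<b)&(abs(lat)<.02)&(abs(C[...,2]-.114)<.005)&(p.max(-1)>110); print(t,a,w.sum(),lat[w].mean().round(4),lat[w].min().round(4),lat[w].max().round(4))
a=np.load('pics/top0.npz')['p'];b=p
df=(cv2.absdiff(a,b).max(-1)>40).astype(np.uint8)
n,_,st,_=cv2.connectedComponentsWithStats(df); print([x.tolist() for x in st[1:] if x[4]>15])
E
```

```text
top3 0.02 271 0.0007 -0.0112 0.0129
top3 0.188 42 0.0016 -0.01 0.0135
top5 0.02 270 0.0003 -0.0116 0.0125
top5 0.188 49 0.0009 -0.0108 0.0126
[[269, 198, 37, 15, 273], [223, 205, 40, 40, 649], [254, 243, 9, 12, 76], [249, 246, 101, 138, 10333]]
```

View pics/c5.png

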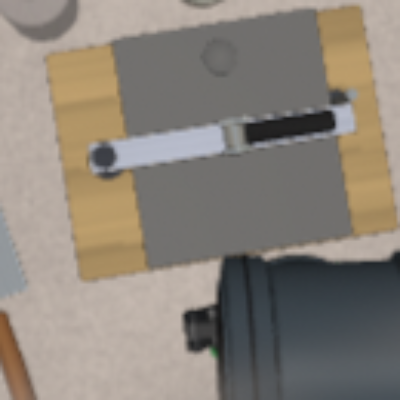

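The strap end moved less than 1 mm, which is within noise, and only the strap, the lever and the arm have changed since the first image. Handing in.

```bash
python3 -c "
from bench import robot,read_state
print(robot.job_done(), read_state()['wrist_force'])"
```

```text
the job is handed in; nothing more can be done
the job is handed in; nothing more can be done
```

The seed box is clamped shut and the job is handed in. With closed fingers I swung the strap over the lid to its stop post, where the force rose to about 19 N. Only then did I push the cam lever down along its arc, until it stopped hard at about 58 N downward, and I backed the arm clear.

**Last checks:**
- **Strap:** its end moved less than 1 mm while I pushed the lever, so it is still at the post. A line fit of the strap read -80.0° afterwards against -79.5° before. The lever hid part of the strap in the second picture, so I take that as noise.
- **Lever:** the handle lies flat, reading 0.134 m high along its whole length in the top view and 0.132–0.133 m in the scene view. 0.134 m is expected when it is fully down.
- **Other things:** the top view shows no change to the lid, trowel, mug, bottle or jar. The arm hid the cups there, but the wrist view shows both still standing by the box; I did not measure their positions again.
- **Time and contact:** about 9.5 s had passed, and the robot was touching nothing at hand-in.

I did not measure the foot's contact with the lid directly. I infer it from the lever being fully down and from the picture.

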